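# Set up and level a display shelf in the study

## Robot

A 6-joint arm with a two-finger parallel gripper is mounted at the origin on the work surface. World frame = base frame: x ahead of the robot, y to its left, z up, the work surface at z = 0. Lengths are in m, angles in rad, forces in N, time in s.
With the tool pointing down it reaches from about 0.375 to 0.9 m from the base axis. Payload 3.1 kg.
Tool frame: the origin (TCP) lies between the finger pads; the fingertips stand 22 mm ahead of it and the grasp point (between the pads) lies 3 mm ahead of it; z points along the fingers, y is the line along which they close (so a half turn about z gives the same grasp; the last joint's range is limited). The gripper opens to 87 mm and grips with 3 to 60 N. Pads are 19 mm wide; open, the fingers measure 117 mm over their backs; the gripper's body (75 mm by 190 mm) begins 51 mm behind the grasp point.
Start: joints at [-1.421, 0.527, 1.433, -0, 1.181, -0.178], TCP at [0.202, -0.591, 0.213] pointing down, gripper open.
Joint ranges: [-3.08, 3.08], [-0.75, 2.2], [0.22, 2.44], [-1.43, 4.57], [0, 2.65], [-2.85, 2.85]. Speed limits (rad/s): [2.79, 2.79, 3.14, 3.14, 3.14, 3.14].

## Interface

Orientations are given as a rotation vector (axis times angle).
In Python, from cell import observe, imaging, workorder gives the robot as it stands.
- The arm moves only by the tool step_arm, never from a script. Its argument "steps" is a list of rows, each a list of 3 entries, a list of its own where there are three numbers: the shift along the tool's x, y, z in units of 750 mm (1.0 is 750 mm), then the turn, a rotation vector about the tool's x, y, z in units of 30 degrees (1.0 is 30 degrees), then the gripper command: -1 is fully open, 1 is shut, values between are in proportion. A call has 1 to 8 rows; each row is the pose to reach, as a shift and turn from the pose commanded when the call began, along the tool's axes at that moment; what a row does not reach only later rows make up. A row lasts 1/10 s, in which the tool goes at most 50 mm and 8.59 degrees, less where a joint would pass 70% of its speed; a pose out of reach is approached as far as the arm can. A call with a number of a shift or a turn outside -1 to 1 is refused whole. A call with a gripper value outside its range is refused whole. The fingers move at their own pace and stop on an object; "newtons" is the grip in N (left out, the last holds). Time passes only in rows, so rows that repeat a pose let the fingers close. It gives the time, the measured TCP pose, the force, the opening and the grip force at its end, in the units of the state.
- observe(): the state, without advancing time (a new reading comes with each control period).
- imaging.grab_frame(name): name is "scene" or "side" or "wrist"; returns a dict with "color" (480x640x3 uint8, red, green, blue), "z_map" (480x640 float32, m along the optical axis (not along the pixel's ray), 0 where there is no reading), "mtx" (3x3 intrinsics, pixels), "cam_to_world" (4x4, takes a point from camera to world coordinates); the wrist camera has in their place "tool_from_camera" (4x4, takes a point from camera to tool coordinates, whose origin is the TCP and whose axes are the flange's). Camera axes: x right, y up, looking along -z (the intrinsics and any distortion apply to the point x, -y, -z); pixel columns grow to the right and rows downward; lengths in m; the calibration is good to about 2 mm. A picture is of the moment at which its call begins: read the wrist's pose just before it.
- workorder.close_job(): hands the job in; it is judged then, once.
The state is a dict: "t": time; "joints": joint angles; "dq": joint speeds; "joint_torque": joint torques, N m; "eef_pos": TCP position; "orientation": TCP orientation; "ft_force": force on the tool from outside, world axes, zero at the start; "wrist_torque": the same for the moment, N m; "grip_width": opening from 0.0 (shut) to 1.0 (fully open); "grasp_force": force on a finger pad.
Only numpy, scipy, OpenCV 4.12 (cv2) and the standard library are available. Lean on these libraries where they do the work, as an engineer would, in place of code of your own. Each camera call takes 0.05 s, during which the arm holds its last target. There are 200 camera calls.

## Task

Move the blue plaque from its dark cradle on the desk into either slot of the rack on the display shelf, standing on edge and right down on the slot's floor. Then lay the yellow spirit level lengthwise on the bare middle of the shelf, let go of it, and turn the brass levelling wheel until the bubble is centred between the two black lines. Finally press the level down firmly on the shelf from above and finish while still pressing it, with the bubble centred; leave the vase, the casket and the little bust where they are.

Things in the scene. Friction and masses are not known exactly. Their poses are not given: they have to be found in the camera images.
- plaque: Blue ceramic plaque with white panel and brass disc: a plate 10 mm thick (its x), 80 mm wide (y), 95 mm tall (z), about 150 g, loose. Origin at the centre of its lower edge; z up. It starts upright in the cradle, lower edge 6 mm above the desk, top 101 mm above it.
- cradle: Dark wooden block 60 mm (x) by 100 mm (y) by 28 mm high, fixed on the desk, with one slot along its y axis, 14 mm wide, whose floor is 6 mm above the desk. Origin at the centre of its underside. The plaque stands in it at the start, with 73 mm of it showing above the block.
- slot0 (a point): Middle of the floor of the rack slot nearer the robot. The rack: three pale wooden bars 26 mm tall, 110 mm long, on the left end of the shelf (seen from the robot), leaving two like slots 14 mm wide, 26 mm deep, 60 mm apart, running along the shelf (this frame's y); x points across, away from the robot, z up. Either slot will do.
- slot1 (a point): The same for the rack slot farther from the robot.
- shelf_mid (a point): Point on the shelf's top face, in the middle of the bare stretch, which runs 130 mm along +y to the rack, 139 mm along -y to the wheel's rim and 75 mm to either side in x. x points across the shelf, away from the robot; y along it, towards the rack end; z up. The frame tilts with the shelf.
- wheel_top (a point): Centre of the top of the brass levelling wheel: an upright fluted knob 42 mm across and 34 mm tall, red pointer on top, at the right end of the shelf, its top 47 mm above the board's upper face, 160 mm from shelf_mid along -y. z is its axis (up); x points along the pointer. The wheel rides up and down with the shelf end, 4.7 mm per radian turned.
- level: Yellow spirit level with black ends: a bar 200 mm long (its x), 24 mm wide (y), 36 mm tall (z), about 250 g, loose, at first lying on the desk before the shelf. Origin at the centre of its underside, z up. On the middle of its top is a green window 62 mm long with a pale bubble. Its top can be pressed anywhere, window included.
- bubble (a joint): Position of the bubble (m) along the level's x, 0 when centred, positive towards its +x end, at most 0.022 either way. It runs to the higher end, 0.7 mm per milliradian of slope, settling in about 0.8 s. Bubble 14 mm long; inner edges of the black lines 10.5 mm either side of centre, so it lies between them within 3.5 mm of 0.
- shelf: Cream-white shelf board 150 mm deep (x), 440 mm long (y), with rack and wheel, its top about 50 mm above the desk, over a dark fixed base 150 by 460 mm. Hinged to the base at the rack end about its x axis. Origin on the hinge line, 6 mm below the top face, 230 mm from shelf_mid; same axes. At the start the wheel end is 4 to 9 mm too low.
- wheel: The levelling wheel, origin on its axis 38 mm below wheel_top. Stiff (0.12 N m), stays where left. A nut on a very coarse fixed stud: turned anticlockwise seen from above it raises the wheel end, 0.012 rad of tilt per radian, moving the bubble 8.4 mm per radian towards the wheel. At the start it needs about 0.9 to 1.9 rad anticlockwise; it can turn 3 rad either way from level.
- vase: Blue vase, 66 mm across, 90 mm tall, standing on the desk to the right. Origin at the centre of its underside. Bystander.
- casket: Small pale wooden casket with brass bands, 70 by 100 mm and 50 mm tall, on the desk to the left of the shelf. Origin at the centre of its underside. Bystander.
- bust: Small dark metal bust, 52 mm across, 88 mm tall, on the desk to the right of the shelf. Origin at the centre of its underside. Bystander.

How it is judged:
On the way, in this order (a step that is already met when the one before it is completed fails the run):
1. the plaque stands on edge in a slot of the shelf's rack, down on the slot floor, and is let go (((x of plaque in the frame of slot0 between -0.006 and 0.006 m and y of plaque in the frame of slot0 between -0.025 and 0.025 m and z of plaque in the frame of slot0 between -0.005 and 0.005 m) or (x of plaque in the frame of slot1 between -0.006 and 0.006 m and y of plaque in the frame of slot1 between -0.025 and 0.025 m and z of plaque in the frame of slot1 between -0.005 and 0.005 m)) and angle between plaque's own z axis and vertical below 0.3 rad and contact force between the fingers and plaque below 0.1 N), for 0.2 s.
2. the level lies lengthwise on the bare middle of the shelf, let go, its bubble showing the slope (x of level in the frame of shelf_mid between -0.055 and 0.055 m and y of level in the frame of shelf_mid between -0.07 and 0.07 m and z of level in the frame of shelf_mid between -0.004 and 0.004 m and angle between the x axis of level and the y axis of shelf_mid, either way round below 0.17 rad and angle between level's own z axis and vertical below 0.12 rad and contact force between the fingers and level below 0.1 N and contact force between level and shelf above 0.5 N and (value of joint bubble above 0.005 m or value of joint bubble below -0.005 m)), for 0.2 s.
3. by turning the wheel the bubble is brought between the lines, the level untouched (x of level in the frame of shelf_mid between -0.055 and 0.055 m and y of level in the frame of shelf_mid between -0.07 and 0.07 m and z of level in the frame of shelf_mid between -0.004 and 0.004 m and angle between the x axis of level and the y axis of shelf_mid, either way round below 0.17 rad and angle between level's own z axis and vertical below 0.12 rad and value of joint bubble between -0.0035 and 0.0035 m and contact force between each of the arm, the fingers and level below 0.1 N), for 0.3 s.
At the end, for the whole second after the job is handed in: Plaque untouched on the floor of a slot (5 mm in height, 25 mm along). Level flat on the shelf's bare middle, lengthwise within 0.17 rad (centre 55 mm across, 70 mm along), bubble within 3.5 mm of centre; fingers pressing it (over 6 N on the shelf) through the last second, wheel let go (all of step 1 and x of level in the frame of shelf_mid between -0.055 and 0.055 m and y of level in the frame of shelf_mid between -0.07 and 0.07 m and z of level in the frame of shelf_mid between -0.004 and 0.004 m and angle between the x axis of level and the y axis of shelf_mid, either way round below 0.17 rad and angle between level's own z axis and vertical below 0.12 rad and value of joint bubble between -0.0035 and 0.0035 m and contact force between the fingers and level above 2 N and contact force between level and shelf above 6 N and contact force between the fingers and wheel below 0.1 N); the arm keeps its last pose, push and grip.
It fails at once if a bystander (vase, casket, bust) is shifted by more than 30 mm or tipped over (distance of any of vase, casket, bust from where it was at the start of the episode above 0.03 m or angle between any of vase, casket, bust's own z axis and vertical above 0.5 rad).
It also fails if it takes over 72 s, if anything falls off the work surface, if the arm or the gripper's body presses on something with over 40 N, if the wrist force passes 120 N, or if a joint passes its speed limit or range.

## Working session

There is one attempt and no reset: what is moved stays moved. The work goes in short steps, Python scripts to look and compute and a tool call to move; the robot and the scene stay as the last step left them, time stands still between calls to the robot, and variables do not carry over. Pictures are saved under pics/ and viewed, at most 10 in all, crops included, and the job is handed in when it is done.

Besides the shell and the picture viewer there is one more tool, called after "Call:" as a command line: name --argument value ..., lists and objects as JSON in quotes. step_arm: Moves the arm, as the interface text tells. Shifts and turns lie within -1 to 1; 1 stands for 750 mm of shift or 30 degrees of turn. Its arguments: {"type":"object","properties":{"steps":{"type":"array"},"newtons":{"type":"number"}},"required":["steps"]}

```bash
mkdir -p pics
cat > h.py <<'E'
import numpy as np, cv2
from cell import observe, imaging, workorder
from scipy.spatial.transform import Rotation as R
def grab(n):
    s=observe(); f=imaging.grab_frame(n)
    if n=='wrist':
        T=np.eye(4);T[:3,:3]=R.from_rotvec(s['orientation']).as_matrix();T[:3,3]=s['eef_pos']
        f['cam_to_world']=T@f['tool_from_camera']
    return f
def cloud(f):
    z=f['z_map'];K=f['mtx'];v,u=np.mgrid[:480,:640]
    p=np.stack([(u-K[0,2])/K[0,0]*z,-(v-K[1,2])/K[1,1]*z,-z,np.ones_like(z)],-1)
    P=(p@f['cam_to_world'].T)[...,:3]; P[z==0]=np.nan
    return P
def save(f,n): cv2.imwrite('pics/'+n,f['color'][...,::-1])
E
python3 - <<'E'
from h import *
print(observe())
for n in('scene','side'):
    f=grab(n);save(f,n+'1.png');np.save(n+'.npy',cloud(f));np.save(n+'c.npy',f['color']);print([k for k in f])
E
```

```text
{'t': 0.0, 'joints': array([-1.42047842e+00,  5.28463947e-01,  1.43390614e+00, -2.23638678e-05,
        1.18142938e+00, -1.78459264e-01]), 'dq': array([ 0.00112638,  0.00139588,  0.00014076, -0.00138107,  0.00028472,
        0.00013695]), 'joint_torque': array([ 7.49445553e-04, -4.40039170e+01, -1.76589668e+01,  6.34509372e-02,
        5.83671767e-02, -1.65780184e-04]), 'eef_pos': array([ 0.20173259, -0.59073671,  0.21197183]), 'orientation': array([-3.09706026e+00, -5.13771119e-01, -1.62804436e-05]), 'ft_force': array([-0.24196931,  0.39122288,  0.25362264]), 'wrist_torque': array([7.86339938e-02, 3.37465586e-05, 1.66983312e-02]), 'grasp_force': 0.0, 'grip_width': 0.9999556377670897}
['color', 'z_map', 'mtx', 'cam_to_world']
['color', 'z_map', 'mtx', 'cam_to_world']
```

View pics/scene1.png

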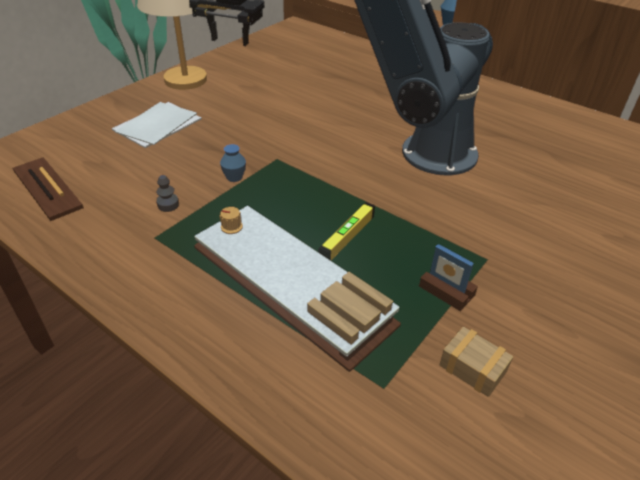

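View pics/side1.png

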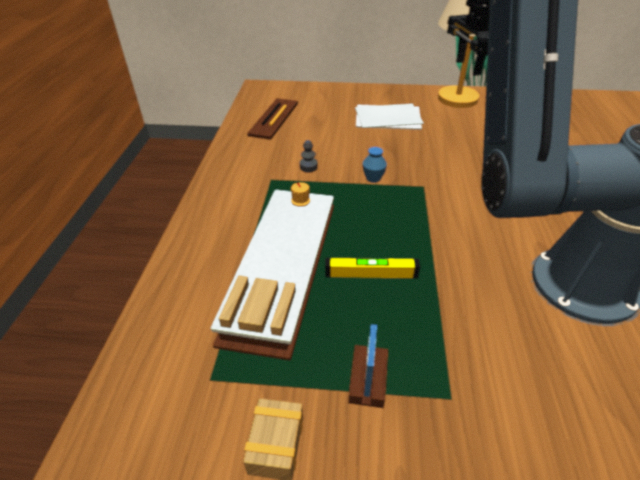

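The scene view shows the plaque at about (452,268), the level at (348,230), the wheel at (231,218) and the rack at (350,305). The side view agrees: plaque (373,345), level (372,268), wheel (300,193).

Run:
```python
from h import *
np.set_printoptions(precision=4,suppress=True)
def rect(p):
    (c,s,a)=cv2.minAreaRect(p[:,:2].astype(np.float32)*1000); return np.round([*c,*s,a],1)
for n in('scene','side'):
    P=np.load(n+'.npy');c=np.load(n+'c.npy');h=cv2.cvtColor(c,cv2.COLOR_RGB2HSV);H,S,V=[h[...,i].astype(int) for i in range(3)]
    X,Y,Z=P[...,0],P[...,1],P[...,2]
    ok=(X>.2)&(X<.95)&(abs(Y)<.5)
    m=ok&(H>22)&(H<35)&(S>180)&(V>120)&(Z>.025)&(Z<.045); print(n,'level',m.sum(),rect(P[m]),np.nanmedian(Z[m]))
    g=ok&(H>40)&(H<75)&(S>120)&(V>100);print('green',P[g].mean(0))
    b=ok&(H>100)&(H<120)&(S>100)&(Z>.04)&(Y>0);print('plaque blue',b.sum(),rect(P[b]),P[b].min(0),P[b].max(0),P[b&(Z>.09)].mean(0))
    t=b&(Z>.095);print('  top',t.sum(),rect(P[t]) if t.sum()>4 else 0)
    w=ok&(S<45)&(V>150)&(Z>.03)&(Z<.07)&(X>.45)
    cc,lab,st,_=cv2.connectedComponentsWithStats(w.astype(np.uint8)); k=1+st[1:,4].argmax(); w=lab==k
    q=P[w];A=np.c_[q[:,:2],np.ones(len(q))];print('shelf',rect(q),len(q),'plane',np.linalg.lstsq(A,q[:,2],rcond=None)[0])
    r=ok&(S>60)&(Z>.062)&(Z<.085)&(X>.45)
    cc,lab,st,ce=cv2.connectedComponentsWithStats(r.astype(np.uint8))
    for k in range(1,cc):
        if st[k,4]>25: print(' comp',ce[k].round(),st[k,4],rect(P[lab==k]),P[lab==k].mean(0))
```

```text
scene level 0 [0. 0. 0. 0. 0.] nan
green [0.4503 0.0094 0.0387]
plaque blue 170 [451.  261.9  79.4  13.7  86.1] [0.4423 0.2223 0.0983] [0.4603 0.3013 0.1066] [0.4524 0.2619 0.1022]
  top 170 [451.  261.9  79.4  13.7  86.1]
shelf [644.4   4.6 441.2 152.7  84.3] 7937 plane [-0.0004  0.0125  0.0489]
 comp [230. 159.] 125 [ 464.5 -344.9   19.6   44.    22.4] [ 0.4627 -0.3451  0.0707]
 comp [230. 222.] 178 [ 635.1 -174.3   28.7   45.4   31.2] [ 0.6365 -0.169   0.0742]
 comp [435. 257.] 32 [453.2 225.8   9.    3.9  80. ] [0.4535 0.2253 0.0744]
 comp [450. 268.] 72 [456.5 261.   29.3   6.4  85.2] [0.4569 0.261  0.0693]
 comp [466. 275.] 51 [456.9 298.    8.3  12.   27.8] [0.457  0.2971 0.0733]
 comp [356. 301.] 2093 [643.4 166.3 109.3  83.9  84.9] [0.6488 0.1697 0.0747]
 comp [333. 319.] 781 [708.3 159.6 110.   23.7  85. ] [0.7111 0.1632 0.0741]
side level 752 [448.3   9.9 178.2  29.6   3.6] 0.03559953286404588
green [ 0.4478 -0.0004  0.0317]
plaque blue 299 [450.7 261.5  81.9   9.5  86.3] [0.444  0.2208 0.04  ] [0.4564 0.3024 0.1048] [0.4507 0.2635 0.101 ]
  top 242 [450.6 260.9  80.6   9.5  86.3]
shelf [642.8   4.1 443.7 151.1  84.3] 7326 plane [0.001  0.0131 0.0473]
 comp [370. 159.] 63 [ 459.8 -337.8   15.1   27.2   47. ] [ 0.459  -0.3397  0.0718]
 comp [300. 195.] 153 [ 623.5 -170.8   43.3   31.1    7.1] [ 0.6227 -0.1649  0.0744]
 comp [233. 300.] 635 [705.5 160.1 109.8  21.4  84.3] [0.7044 0.1663 0.0738]
 comp [258. 304.] 1279 [658.2 165.  110.5  45.6  84. ] [0.6574 0.1714 0.0748]
 comp [283. 308.] 621 [611.3 168.8 109.9  21.   84.2] [0.6108 0.176  0.0744]
 comp [369. 375.] 35 [453.4 300.5   6.5   2.2   3.8] [0.4535 0.3003 0.0746]
  return np.nanmean(a, axis, out=out, keepdims=keepdims)
```

Add to h.py:
```python
def plan(x,y,z,ang):
    """shift/turn units to TCP x,y,z, pointing down, tool y at angle ang deg in world xy (mod 180)"""
    s=observe(); M=R.from_rotvec(s['orientation']).as_matrix()
    a=np.deg2rad(ang); best=None
    for a in (a,a+np.pi):
        ty=np.array([np.cos(a),np.sin(a),0]);tz=np.array([0,0,-1.]);G=np.c_[np.cross(ty,tz),ty,tz]
        r=R.from_matrix(M.T@G).as_rotvec()
        if best is None or np.linalg.norm(r)<np.linalg.norm(best): best=r
    d=np.array([x,y,z])-s['eef_pos']
    print('t',round(s['t'],2),'pos',s['eef_pos'].round(4),'d',d.round(4),'j',s['joints'].round(2))
    print('shift',(M.T@d/.75).round(4),'turn',(np.rad2deg(best)/30).round(3),'rows',np.linalg.norm(d)/.05,np.rad2deg(np.linalg.norm(best))/8.59)
```

```text
(no output)
```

Call:
step_arm --steps '[[[0.46,-0.323,0],[0,0,-1],-1],[[0.46,-0.323,0],[0,0,-1],-1],[[0.46,-0.323,0],[0,0,-1],-1],[[0.46,-0.323,0],[0,0,-1],-1],[[0.46,-0.323,0],[0,0,-1],-1],[[0.46,-0.323,0],[0,0,-1],-1],[[0.46,-0.323,0],[0,0,-1],-1],[[0.46,-0.323,0],[0,0,-1],-1]]' --newtons 20

```text
t: 0.9
eef_pos: [0.4381, -0.2663, 0.2128]
orientation: [-2.86, -1.298, 0.0]
ft_force: [0.8, -1.3, 0.3]
grip_width: 0.999
grasp_force: 0.0
```

```bash
python3 -c "
from h import *
plan(.451,.2615,.18,-3.8)"
```

```text
t 0.9 pos [ 0.4381 -0.2663  0.2128] d [ 0.0129  0.5278 -0.0328] j [-0.76  0.38  1.71  0.    1.05 -0.05]
shift [ 0.541  -0.4505  0.0439] turn [-1.000e-03 -0.000e+00 -1.246e+00] rows 10.580057397123696 4.351776391793157
```

Call:
step_arm --steps '[[[0.541,-0.4505,0.03],[0,0,-1],-1],[[0.541,-0.4505,0.03],[0,0,-1],-1],[[0.541,-0.4505,0.03],[0,0,-1],-1],[[0.541,-0.4505,0.03],[0,0,-1],-1],[[0.541,-0.4505,0.03],[0,0,-1],-1],[[0.541,-0.4505,0.03],[0,0,-1],-1],[[0.541,-0.4505,0.03],[0,0,-1],-1],[[0.541,-0.4505,0.03],[0,0,-1],-1]]'

```text
t: 1.7
eef_pos: [0.4466, 0.1333, 0.1958]
orientation: [2.427, 1.995, -0.0]
ft_force: [-0.1, -0.5, -0.0]
grip_width: 0.997
grasp_force: 0.0
```

```bash
python3 -c "
from h import *
plan(.451,.2615,.18,-3.8)"
```

```text
t 1.7 pos [0.4466 0.1333 0.1958] d [ 0.0044  0.1282 -0.0158] j [ 0.05  0.34  1.84 -0.    0.96  0.24]
shift [ 0.1688 -0.0273  0.021 ] turn [-0.     0.    -0.246] rows 2.5849361768634664 0.8575325829903426
```

Call:
step_arm --steps '[[[0.1688,-0.0273,0.02],[0,0,-0.246],-1],[[0.1688,-0.0273,0.02],[0,0,-0.246],-1],[[0.1688,-0.0273,0.02],[0,0,-0.246],-1],[[0.1688,-0.0273,0.02],[0,0,-0.246],-1],[[0.1688,-0.0273,0.02],[0,0,-0.246],-1]]'

```text
t: 2.2
eef_pos: [0.4508, 0.2596, 0.1804]
orientation: [-2.291, -2.149, 0.002]
ft_force: [-0.3, -1.3, -1.2]
grip_width: 0.999
grasp_force: 0.0
```

Run:
```python
from h import *
np.set_printoptions(precision=4,suppress=True)
f=grab('wrist');save(f,'w1.png');P=cloud(f);Z=P[...,2];c=cv2.cvtColor(f['color'],cv2.COLOR_RGB2HSV)
m=(Z>.09)&(Z<.12)&(c[...,0]>95)&(c[...,0]<125)&(c[...,1]>90)
print(m.sum(),P[m].mean(0),cv2.minAreaRect(P[m][:,:2].astype(np.float32)*1000))
plan(.451,.2615,.081,-3.8)
```

```text
1269 [0.4507 0.2621 0.1006] ((450.50384521484375, 260.86102294921875), (79.3556900024414, 9.271364212036133), 85.8990707397461)
t 2.25 pos [0.4509 0.2588 0.1806] d [ 0.0001  0.0027 -0.0996] j [ 0.31  0.43  1.73 -0.    0.98  0.37]
shift [0.0037 0.     0.1328] turn [-0.002  0.002  0.001] rows 1.9924411919886726 0.011263870283933287
```

View pics/w1.png

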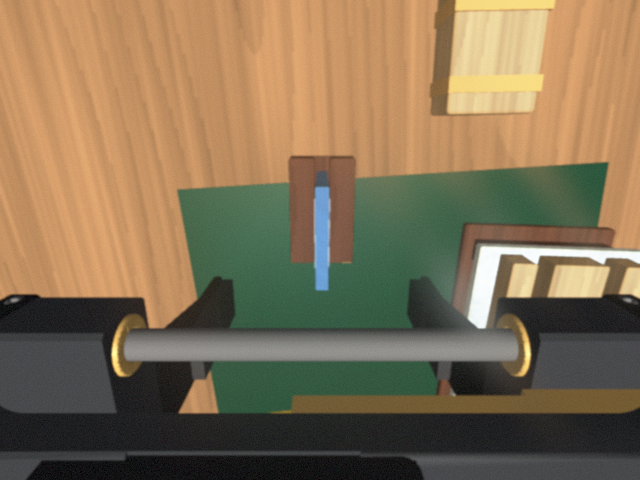

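The wrist view shows the plaque strip at (322,185–290), midway between the open fingers. I'll descend, grip and lift.

Call:
step_arm --steps '[[[0.004,0,0.065],[0,0,0],-1],[[0.004,0,0.13],[0,0,0],-1],[[0.004,0,0.13],[0,0,0],-1],[[0.004,0,0.13],[0,0,0],1],[[0.004,0,0.13],[0,0,0],1],[[0.004,0,0.13],[0,0,0],1],[[0.004,0,0.13],[0,0,0],1],[[0.004,0,0.13],[0,0,0],1]]' --newtons 25

```text
t: 3.05
eef_pos: [0.4525, 0.2627, 0.0851]
orientation: [2.292, 2.146, 0.005]
ft_force: [0.3, -0.1, 0.3]
grip_width: 0.628
grasp_force: 0.0
```

```bash
python3 -c "
from h import *
s=observe();print(s['grip_width'],s['grasp_force'])
plan(.451,.2605,.19,-3.8)"
```

```text
0.6276699153413862 0.0
t 3.05 pos [0.4525 0.2627 0.0851] d [-0.0015 -0.0022  0.1049] j [ 0.31  0.59  1.8  -0.    0.75  0.38]
shift [-0.0029 -0.0014 -0.1399] turn [ 0.006 -0.002  0.001] rows 2.09909023576439 0.021867033050841023
```

Call:
step_arm --steps '[[[0,0,0],[0,0,0],1],[[0,0,0],[0,0,0],1],[[0,0,0],[0,0,0],1],[[0,0,0],[0,0,0],1],[[0,0,0],[0,0,0],1],[[0,0,0],[0,0,0],1],[[0,0,0],[0,0,0],1],[[0,0,0],[0,0,0],1]]'

```text
t: 3.85
eef_pos: [0.4516, 0.2624, 0.0833]
orientation: [-2.293, -2.147, 0.0]
ft_force: [-0.0, 0.3, -1.5]
grip_width: 0.112
grasp_force: 25.0
```

Call:
step_arm --steps '[[[0,0,0],[0,0,0],1],[[0,0,0],[0,0,0],1],[[0,0,-0.03],[0,0,0],1],[[0,0,-0.07],[0,0,0],1],[[0,0,-0.12],[0,0,0],1],[[0,0,-0.14],[0,0,0],1],[[0,0,-0.14],[0,0,0],1]]'

```text
t: 4.55
eef_pos: [0.4533, 0.263, 0.1908]
orientation: [2.292, 2.145, 0.008]
ft_force: [-0.5, -0.7, -1.4]
grip_width: 0.111
grasp_force: 25.0
```

```bash
python3 -c "
from h import *
s=observe();print(s['grip_width'],s['grasp_force'])
plan(.629,.168,.19,-5.7)"
```

```text
0.1106923107217188 24.99960422515869
t 4.55 pos [0.4533 0.263  0.1908] d [ 0.1757 -0.095  -0.0008] j [0.31 0.42 1.71 0.   1.   0.38]
shift [-0.111   0.2421  0.0021] turn [ 0.01  -0.004  0.064] rows 3.995564928980361 0.22712326108274197
```

Call:
step_arm --steps '[[[-0.111,0.242,0.002],[0,0,0.064],1],[[-0.111,0.242,0.002],[0,0,0.064],1],[[-0.111,0.242,0.002],[0,0,0.064],1],[[-0.111,0.242,0.002],[0,0,0.064],1],[[-0.111,0.242,0.002],[0,0,0.064],1],[[-0.111,0.242,0.002],[0,0,0.064],1]]'

```text
t: 5.15
eef_pos: [0.6266, 0.1662, 0.1842]
orientation: [-2.329, -2.103, 0.006]
ft_force: [-0.6, -0.9, -1.7]
grip_width: 0.112
grasp_force: 25.0
```

Run:
```python
from h import *
np.set_printoptions(precision=4,suppress=True)
f=grab('wrist');save(f,'w2.png');P=cloud(f)
u=np.array([.0993,.995]);v=np.array([.995,-.0993])
d=P[...,:2]-np.array([.6595,.165]);a=d@v;b=d@u;Z=P[...,2]
# profile across the rack, at visible b stripes
for b0 in(-.045,-.03,0.03,.045,.052):
    m=(abs(b-b0)<.004)&(abs(a)<.07)
    top=m&(Z>.07)&(Z<.09); low=m&(Z<.066)&(Z>.04)&(a>-.06)
    h=np.histogram(a[top],bins=np.arange(-.064,.065,.002))[0]
    print(b0,'top',''.join('#' if k>2 else '.' for k in h),'zlow',np.nanmedian(Z[low]))
# blue/plaque
c=cv2.cvtColor(f['color'],cv2.COLOR_RGB2HSV);m=(c[...,0]>95)&(c[...,0]<125)&(c[...,1]>90)&(Z>.1)
print(m.sum(),a[m].mean() if m.any() else 0)
plan(.629,.168,.1285,-5.7)
```

```text
-0.045 top ...#..####..........####..##################......###########... zlow 0.048766960077344434
-0.03 top ...#######..........########################......###########... zlow 0.04886778136501013
0.03 top ...###########......########################......###########... zlow 0.049544425423369065
0.045 top ...###########......########################......###########... zlow 0.04986325424043142
0.052 top ...###########......########################......###########... zlow 0.05006761450794234
2821 -0.039305492640348265
t 5.2 pos [0.6254 0.1671 0.1845] d [ 0.0036  0.0009 -0.056 ] j [0.09 0.59 1.4  0.   1.16 0.19]
shift [0.0017 0.005  0.0747] turn [-0.01   0.001 -0.002] rows 1.1227787299517205 0.03620814194145074
```

View pics/w2.png

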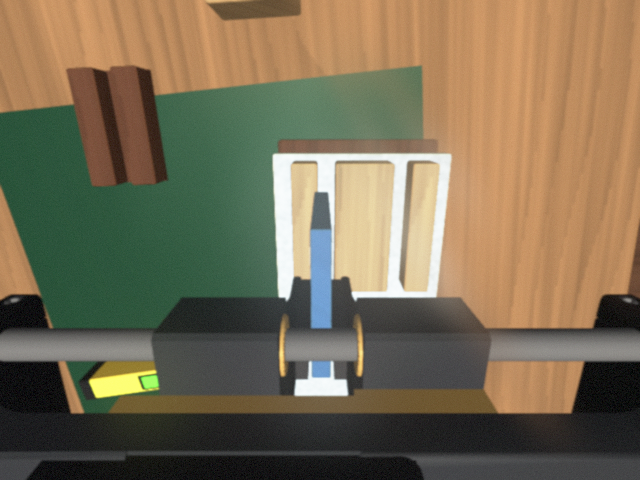

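The plaque hangs over the left slot (column 321 against the slot at about 318–335), so it needs roughly 3.5 mm more in x. I'll correct that first, then check.

Call:
step_arm --steps '[[[0.0017,0.005,0],[0,0,0],1],[[0.0017,0.005,0],[0,0,0],1],[[0.0017,0.005,0],[0,0,0],1]]'

```text
t: 5.5
eef_pos: [0.6304, 0.1692, 0.187]
orientation: [-2.328, -2.11, 0.0]
ft_force: [0.7, 0.5, -1.1]
grip_width: 0.112
grasp_force: 25.0
```

Run:
```python
from h import *
np.set_printoptions(precision=4,suppress=True)
f=grab('wrist');P=cloud(f);Z=P[...,2]
u=np.array([.0993,.995]);v=np.array([.995,-.0993]);d=P[...,:2]-np.array([.6595,.165]);a=d@v;b=d@u
c=cv2.cvtColor(f['color'],cv2.COLOR_RGB2HSV);m=(c[...,0]>98)&(c[...,0]<120)&(c[...,1]>120)&(c[...,2]>100)&(Z>.1)
print(m.sum(),np.percentile(a[m],[2,50,98]),np.percentile(b[m],[2,50,98]),np.percentile(Z[m],[2,50,98]))
for lo in(.15,.17,.18,.19,.2):
  k=m&(abs(Z-lo)<.005)
  if k.any():print(lo,k.sum(),np.percentile(a[k],[2,50,98]))
for i in range(3): plan(.629,.168,.1285,-5.7)
```

```text
87 [-0.0336 -0.0305 -0.027 ] [-0.0383 -0.0086  0.0031] [0.203  0.2041 0.205 ]
0.2 82 [-0.0337 -0.0305 -0.027 ]
t 5.55 pos [0.6305 0.1691 0.1871] d [-0.0015 -0.0011 -0.0586] j [0.09 0.59 1.38 0.   1.16 0.19]
shift [-0.0016 -0.0018  0.0782] turn [-0.    -0.     0.002] rows 1.1731356347465338 0.007984579654535686
t 5.55 pos [0.6305 0.1691 0.1871] d [-0.0015 -0.0011 -0.0586] j [0.09 0.59 1.38 0.   1.16 0.19]
shift [-0.0016 -0.0018  0.0782] turn [-0.    -0.     0.002] rows 1.1731356347465338 0.007984579654535686
t 5.55 pos [0.6305 0.1691 0.1871] d [-0.0015 -0.0011 -0.0586] j [0.09 0.59 1.38 0.   1.16 0.19]
shift [-0.0016 -0.0018  0.0782] turn [-0.    -0.     0.002] rows 1.1731356347465338 0.007984579654535686
```

Call:
step_arm --steps '[[[0,0,0.03],[0,0,0],1],[[0,0,0.04],[0,0,0],1],[[0,0,0.05],[0,0,0],1],[[0,0,0.06],[0,0,0],1],[[0,0,0.07],[0,0,0],1],[[0,0,0.077],[0,0,0],1],[[0,0,0.077],[0,0,0],1]]'

```text
t: 6.25
eef_pos: [0.6306, 0.1682, 0.1283]
orientation: [-2.328, -2.107, 0.002]
ft_force: [0.2, 0.2, -1.7]
grip_width: 0.108
grasp_force: 25.0
```

Call:
step_arm --steps '[[[0,0,0.077],[0,0,0],0.5],[[0,0,0],[0,0,0],0.5],[[0,0,0],[0,0,0],0.5],[[0,0,0],[0,0,0],-1]]'

```text
t: 6.65
eef_pos: [0.6336, 0.1685, 0.132]
orientation: [2.326, 2.105, 0.009]
ft_force: [0.9, -0.1, 0.8]
grip_width: 0.28
grasp_force: 0.0
```

I made an error: the first row of that call commanded a downward shift. I'll retreat straight up and check the result.

Call:
step_arm --steps '[[[0,0,0],[0,0,0],-1],[[0,0,0],[0,0,0],-1],[[0,0,0],[0,0,0],-1],[[0,0,-0.06],[0,0,0],-1],[[0,0,-0.12],[0,0,0],-1],[[0,0,-0.14],[0,0,0],-1],[[0,0,-0.14],[0,0,0],-1]]'

```text
t: 7.35
eef_pos: [0.6331, 0.1686, 0.239]
orientation: [2.325, 2.105, 0.012]
ft_force: [-0.2, -0.2, -0.6]
grip_width: 0.892
grasp_force: 0.0
```

Run:
```python
from h import *
np.set_printoptions(precision=4,suppress=True)
f=grab('side');save(f,'s2.png')
g=f['color'][180:400,200:440];cv2.imwrite('pics/s2c.png',cv2.resize(g[...,::-1],None,fx=2.6,fy=2.6))
u=np.array([.0993,.995]);v=np.array([.995,-.0993])
for n in('side','wrist','scene'):
  f=grab(n)
  P=cloud(f);Z=P[...,2];d=P[...,:2]-np.array([.6595,.165]);a=d@v;b=d@u
  c=cv2.cvtColor(f['color'],cv2.COLOR_RGB2HSV);m=(c[...,0]>98)&(c[...,0]<120)&(c[...,1]>110)&(c[...,2]>80)&(Z>.08)&(Z<.17)&(abs(a)<.07)&(abs(b)<.07)
  t=m&(Z>.135)
  print(n,m.sum(),[np.percentile(q[m],[1,50,99]) for q in(a,b,Z)],'top',t.sum(),[np.percentile(q[t],[1,50,99]) for q in(a,b,Z)] if t.any() else 0)
plan(.449,.005,.15,-90+3.6)
```

```text
side 222 [array([-0.0302, -0.022 , -0.0162]), array([-0.0398,  0.0065,  0.0372]), array([0.0895, 0.1439, 0.1468])] top 196 [array([-0.0249, -0.0214, -0.0162]), array([-0.0404,  0.0017,  0.0362]), array([0.1376, 0.1442, 0.1468])]Traceback (most recent call last):
  File "<stdin>", line 11, in <module>
    return _quantile_unchecked(
        a, q, axis, out, overwrite_input, method, keepdims, weights)
    return _ureduce(a,
                    func=_quantile_ureduce_func,
    ...<5 lines>...
                    overwrite_input=overwrite_input,
                    method=method)
    r = func(a, **kwargs)
    result = _quantile(arr,
                       quantiles=q,
    ...<2 lines>...
                       out=out,
                       weights=wgt)
    slices_having_nans = np.isnan(arr[-1, ...])
                                  ~~~^^^^^^^^^
IndexError: index -1 is out of bounds for axis 0 with size 0
```

View pics/s2c.png

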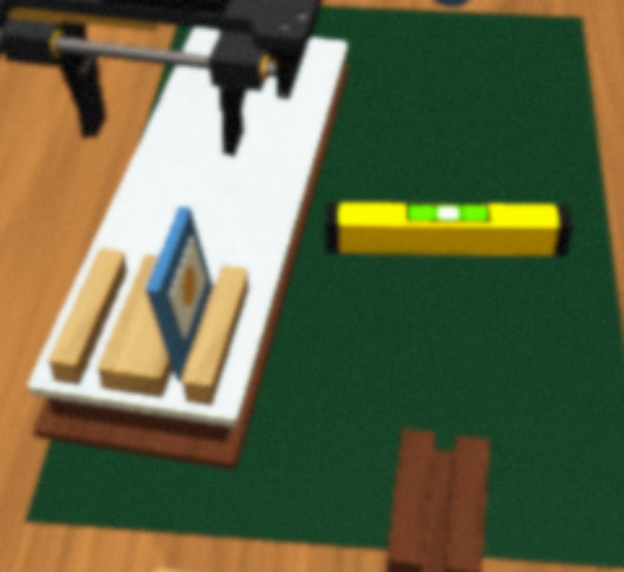

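The plaque stands in the near slot, on the floor and leaning slightly; its top is at about (185,210) in the crop. The level lies at (330–570,230). Next I go to the level.

```bash
python3 -c "
from h import *
plan(.449,.005,.18,-86.4)"
```

```text
t 7.5 pos [0.6298 0.1682 0.2331] d [-0.1808 -0.1632 -0.0531] j [ 0.09  0.55  1.34 -0.    1.26  0.19]
shift [-0.2404 -0.218   0.0714] turn [-0.003  0.004  2.69 ] rows 4.98441949169861 9.39438387032432
```

Call:
step_arm --steps '[[[-0.2404,-0.218,0],[0,0,1],-1],[[-0.2404,-0.218,0.05],[0,0,1],-1],[[-0.2404,-0.218,0.05],[0,0,1],-1],[[-0.2404,-0.218,0.05],[0,0,1],-1],[[-0.2404,-0.218,0.05],[0,0,1],-1],[[-0.2404,-0.218,0.05],[0,0,1],-1]]'

```text
t: 8.1
eef_pos: [0.4422, 0.0041, 0.1935]
orientation: [-2.791, -1.424, 0.017]
ft_force: [-1.2, -1.1, -0.0]
grip_width: 0.998
grasp_force: 0.0
```

Call:
step_arm --steps '[[[0,0,0],[0,0,1],-1],[[0,0,0],[0,0,1],-1],[[0,0,0],[0,0,1],-1],[[0,0,0],[0,0,1],-1]]'

```text
t: 8.5
eef_pos: [0.4502, 0.0056, 0.1956]
orientation: [-3.071, -0.654, 0.003]
ft_force: [-0.9, -1.3, 0.4]
grip_width: 0.999
grasp_force: 0.0
```

Call:
step_arm --steps '[[[0,0,0],[0,0,0.69],-1],[[0,0,0],[0,0,0.69],-1],[[0,0,0],[0,0,0.69],-1],[[0,0,0],[0,0,0.69],-1]]'

```text
t: 8.9
eef_pos: [0.4502, 0.0057, 0.1957]
orientation: [-3.139, -0.1, 0.003]
ft_force: [-0.2, 0.8, -0.2]
grip_width: 1.0
grasp_force: 0.0
```

Run:
```python
from h import *
np.set_printoptions(precision=4,suppress=True)
f=grab('wrist');save(f,'w3.png');P=cloud(f);Z=P[...,2];c=cv2.cvtColor(f['color'],cv2.COLOR_RGB2HSV)
m=(Z>.028)&(Z<.045)&(P[...,0]<.56)&(P[...,0]>.33)&(abs(P[...,1])<.06)
print(m.sum(),P[m].mean(0),cv2.minAreaRect(P[m][:,:2].astype(np.float32)*1000))
plan(.449,.005,.029,-86.4)
```

```text
5197 [0.4569 0.009  0.0359] ((448.1929626464844, 8.491484642028809), (200.4599151611328, 24.19405746459961), 3.6306815147399902)
t 8.95 pos [0.4503 0.0056 0.1958] d [-0.0013 -0.0006 -0.1668] j [-0.24  0.32  1.87  0.    0.95  1.27]
shift [-0.0013  0.0009  0.2224] turn [-0.001  0.003  0.003] rows 3.3357220299715706 0.017479053629093567
```

View pics/w3.png

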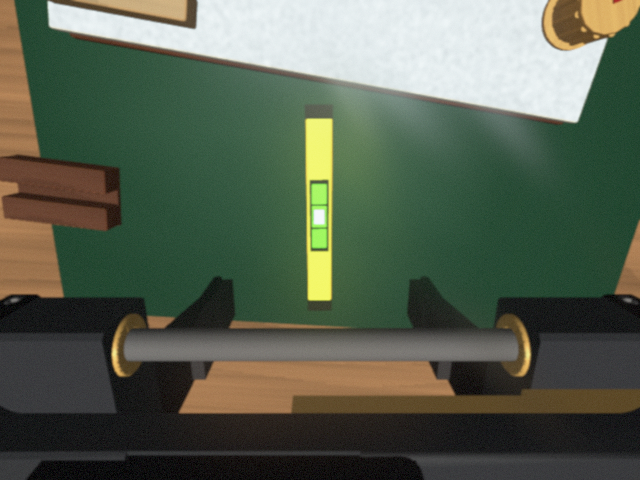

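The level spans (305–333,105–310) in the wrist view. Its fit is 200 × 24 mm, centre (448,8.5) mm, 3.6°. Descending to grip.

Call:
step_arm --steps '[[[-0.003,-0.004,0.06],[0,0,0],-1],[[-0.003,-0.004,0.12],[0,0,0],-1],[[-0.003,-0.004,0.18],[0,0,0],-1],[[-0.003,-0.004,0.222],[0,0,0],-1],[[-0.003,-0.004,0.222],[0,0,0],1],[[-0.003,-0.004,0.222],[0,0,0],1],[[-0.003,-0.004,0.222],[0,0,0],1],[[-0.003,-0.004,0.222],[0,0,0],1]]' --newtons 30

```text
t: 9.75
eef_pos: [0.4495, 0.0078, 0.0319]
orientation: [3.139, 0.099, 0.006]
ft_force: [0.2, 0.0, 0.1]
grip_width: 0.717
grasp_force: 0.0
```

Call:
step_arm --steps '[[[0,0,0],[0,0,0],1],[[0,0,0],[0,0,0],1],[[0,0,0],[0,0,0],1],[[0,0,0],[0,0,0],1],[[0,0,0],[0,0,0],1],[[0,0,0],[0,0,0],1],[[0,0,0],[0,0,0],1],[[0,0,0],[0,0,0],1]]'

```text
t: 10.55
eef_pos: [0.4481, 0.008, 0.0301]
orientation: [-3.14, -0.099, 0.0]
ft_force: [0.6, -0.6, -0.5]
grip_width: 0.037
grasp_force: 0.0
```

The grip closed on nothing, so I need a look.

Run:
```python
from h import *
f=grab('side');g=f['color'][150:400,200:460];cv2.imwrite('pics/s3.png',cv2.resize(g[...,::-1],None,fx=2.3,fy=2.3,interpolation=cv2.INTER_CUBIC))
s=observe();print(s['grip_width'],s['grasp_force'],s['ft_force'])
f=grab('wrist');g=f['color'];cv2.imwrite('pics/w4.png',g[...,::-1])
```

```text
0.016304316344725848 0.0 [-0.30264054 -0.15484838  0.47868642]
```

View pics/s3.png

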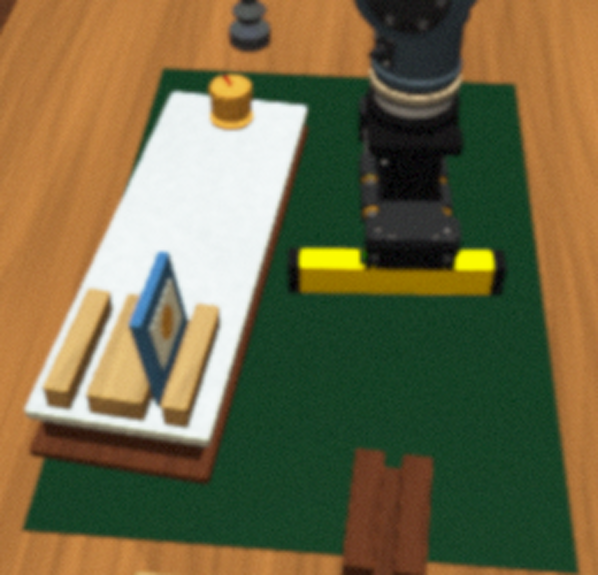

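The level at (290–500,270) hasn't moved, and the gripper appears behind or above it. I'll check numerically.

Run:
```python
from h import *
np.set_printoptions(precision=4,suppress=True)
for n in('side','scene','wrist'):
    f=grab(n);P=cloud(f);h=cv2.cvtColor(f['color'],cv2.COLOR_RGB2HSV);H,S,V=[h[...,i].astype(int) for i in range(3)]
    X,Y,Z=[P[...,i] for i in range(3)]
    m=(H>22)&(H<35)&(S>150)&(V>90)&(X>.3)&(X<.6)&(abs(Y)<.2)
    q=P[m]
    if len(q)>5: print(n,len(q),np.percentile(q,[1,50,99],axis=0).tolist(),cv2.minAreaRect(q[q[:,2]>.03][:,:2].astype(np.float32)*1000))
    g=(V<70)&(abs(X-.448)<.08)&(abs(Y)<.08)&(Z>.002)&(Z<.12)
    for z0 in(.005,.02,.04,.06,.08,.1):
        k=g&(abs(Z-z0)<.01)
        if k.sum()>5: print('  dark',z0,k.sum(),np.percentile(P[k][:,:2],[2,98],axis=0).ravel())
```

```text
side 1201 [[0.3602222424891782, -0.03949198618535488, 0.0008043433617420659], [0.4560457184005481, 0.018427971234497242, 0.025573907969114185], [0.536295843664487, 0.09367917158163708, 0.114729666617857]] ((446.2864685058594, 49.252159118652344), (181.5548858642578, 106.25205993652344), 3.5382540225982666)
  dark 0.005 528 [ 0.3709 -0.0735  0.5258  0.0788]
scene 386 [[0.3630535983934603, -0.004784955396017388, 0.005889004303383011], [0.436651352278675, 0.018044814188247854, 0.03566908972224331], [0.5303503591893213, 0.026412558130345324, 0.07771691901338783]] ((446.2030334472656, 38.049583435058594), (173.2289276123047, 80.34794616699219), 4.854796886444092)
  dark 0.005 989 [ 0.3736 -0.0776  0.5115  0.0778]
  dark 0.04 23 [0.445  0.0023 0.4601 0.0197]
  dark 0.06 78 [0.4407 0.0009 0.4614 0.0206]
  dark 0.08 84 [ 0.4458 -0.0032  0.4621  0.0242]
  dark 0.1 16 [ 0.4583 -0.0502  0.4731  0.0224]
wrist 1359 [[0.3851418875142817, -0.005551351554636719, 0.00033154186763821537], [0.47428866302645806, 0.004408336188405242, 0.035185684111831705], [0.5346657931466487, 0.025270162900786344, 0.1354397671221551]] ((460.2869567871094, 9.057984352111816), (151.3208465576172, 24.047170639038086), 3.677386522293091)
  dark 0.04 242 [0.4562 0.0014 0.4592 0.0173]
  dark 0.06 725 [0.4562 0.0015 0.4592 0.0171]
  dark 0.08 657 [0.4394 0.0029 0.4591 0.016 ]
  dark 0.1 211 [ 0.4406 -0.0707  0.4865  0.0142]
```

View pics/w4.png

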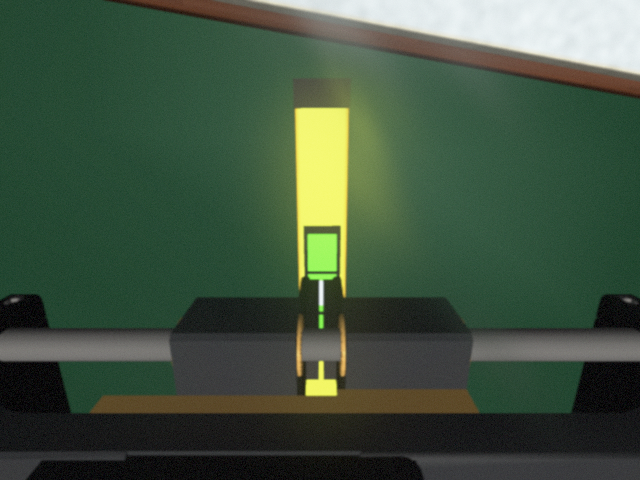

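Run:
```python
from h import *
np.set_printoptions(precision=4,suppress=True)
s=observe();print({k:s[k] for k in('t','eef_pos','orientation','joints','dq','ft_force','joint_torque','grip_width','grasp_force')})
f=grab('scene');P=cloud(f);h=cv2.cvtColor(f['color'],cv2.COLOR_RGB2HSV);X,Y,Z=[P[...,i] for i in range(3)]
m=(h[...,2]<70)&(abs(X-.45)<.04)&(abs(Y-.01)<.03)&(Z>.012)&(Z<.12)
vv,uu=np.where(m)
for r in range(vv.min(),vv.max()+1,2):
    k=vv==r
    if k.any(): print(r,uu[k].min(),uu[k].max(),np.nanmean(P[r,uu[k]],0))
```

```text
{'t': 10.8, 'eef_pos': array([0.4481, 0.008 , 0.0301]), 'orientation': array([-3.14  , -0.0986,  0.0001]), 'joints': array([-0.2324,  0.6427,  2.0136,  0.    ,  0.4854,  1.2755]), 'dq': array([ 0.001 ,  0.0007, -0.0012, -0.0004, -0.0005, -0.0002]), 'ft_force': array([-0.234 , -0.0525, -0.2294]), 'joint_torque': array([ -0.0022, -35.9161,  -4.6092,   0.0267,  -0.0616,  -0.    ]), 'grip_width': 0.007050796809440075, 'grasp_force': 0.0}
198 345 345 [0.4613 0.0043 0.1197]
200 329 331 [ 0.4858 -0.0172  0.1182]
202 332 335 [ 0.4871 -0.007   0.1187]
204 337 343 [ 0.4712 -0.0004  0.107 ]
206 342 346 [0.4771 0.0136 0.1123]
208 342 348 [0.4698 0.0117 0.1014]
210 342 352 [0.4649 0.0139 0.094 ]
212 343 355 [0.4556 0.0135 0.0825]
214 343 354 [0.4575 0.0138 0.0782]
216 343 353 [0.4577 0.013  0.0723]
218 343 353 [0.456  0.0123 0.0651]
220 343 353 [0.4556 0.0125 0.0592]
222 343 353 [0.455  0.0125 0.053 ]
224 343 352 [0.4557 0.012  0.0474]
226 348 350 [0.4574 0.0175 0.0457]
```

Call:
step_arm --steps '[[[0,0,-0.06],[0,0,0],1],[[0,0,-0.08],[0,0,0],1],[[0,0,-0.08],[0,0,0],1],[[0,0,-0.08],[0,0,0],1]]'

```text
t: 11.25
eef_pos: [0.448, 0.008, 0.0901]
orientation: [3.14, 0.099, 0.001]
ft_force: [0.0, -0.2, -0.2]
grip_width: 0.005
grasp_force: 0.0
```

Run:
```python
from h import *
np.set_printoptions(precision=4,suppress=True)
s=observe();print(s['eef_pos'],s['grip_width'],s['ft_force'])
fs=[]
for n in('scene','side'):
    f=grab(n);P=cloud(f);h=cv2.cvtColor(f['color'],cv2.COLOR_RGB2HSV);X,Y,Z=[P[...,i] for i in range(3)]
    m=(h[...,2]<80)&(abs(X-.45)<.04)&(abs(Y-.01)<.03)&(Z>.045)&(Z<.2)
    print(n,m.sum(),np.sort(Z[m])[:15])
    # level
    m=(h[...,0]>22)&(h[...,0]<35)&(h[...,1]>150)&(X>.3)&(X<.6)&(abs(Y)<.06)&(Z<.05)&(Z>.03)
    print(m.sum(),np.percentile(P[m],[1,50,99],axis=0).tolist())
    if n=='scene': g=f['color'][160:280,270:430];cv2.imwrite('pics/c5.png',cv2.resize(g[...,::-1],None,fx=5,fy=5,interpolation=cv2.INTER_CUBIC))
```

```text
[0.448  0.008  0.0901] 0.0051444782966292265 [ 0.0391 -0.1855 -0.1581]
scene 558 [0.1006 0.102  0.1023 0.1027 0.1027 0.1029 0.1032 0.1033 0.1033 0.1035
 0.1039 0.1042 0.1046 0.1047 0.1049]
331 [[0.3605719711015973, -0.006171489133636376, 0.030348447886047004], [0.41179946653649346, 0.015168884646498515, 0.036740552276595895], [0.5301044314976128, 0.02612424720963096, 0.04056770870737797]]
side 181 [0.1753 0.1786 0.1803 0.1823 0.1824 0.1826 0.1846 0.1851 0.1862 0.1867
 0.1869 0.187  0.1873 0.1881 0.1888]
652 [[0.35884477725049535, -0.006881003110831716, 0.030263034229426743], [0.44183717767759606, 0.014413072228996737, 0.036111006422278935], [0.5383776064981177, 0.026738751046470492, 0.03895370893505164]]
```

View pics/c5.png

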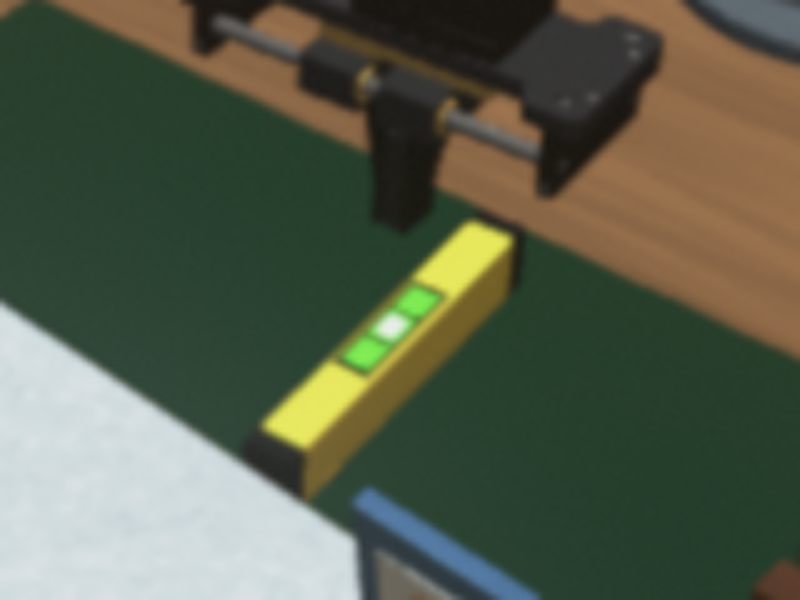

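The fingertips measure about z = 0.102 while the TCP reads 0.090. The real tips are therefore about 12 mm above the reported TCP, not 22 mm below, and the fingers closed just over the level's top. From here on I use tip = TCP + 0.0115.

Call:
step_arm --steps '[[[0,0,0],[0,0,0],0],[[0,0,0],[0,0,0],0],[[0,0,0],[0,0,0],0],[[0,0,0],[0,0,0],0],[[0,0,0],[0,0,0],0],[[0,0,0],[0,0,0],0],[[0,0,0],[0,0,0],0]]'

```text
t: 12.05
eef_pos: [0.4481, 0.008, 0.0902]
orientation: [3.14, 0.099, 0.0]
ft_force: [0.2, 0.0, -1.3]
grip_width: 0.482
grasp_force: 0.0
```

Call:
step_arm --steps '[[[0,0,0.03],[0,0,0],0],[[0,0,0.06],[0,0,0],0],[[0,0,0.08],[0,0,0],0],[[0,0,0.1],[0,0,0],0],[[0,0,0.11],[0,0,0],0],[[0,0,0.118],[0,0,0],0],[[0,0,0.118],[0,0,0],1],[[0,0,0.118],[0,0,0],1]]'

```text
t: 12.85
eef_pos: [0.4483, 0.0079, 0.002]
orientation: [3.14, 0.099, 0.001]
ft_force: [0.0, 0.4, 1.3]
grip_width: 0.396
grasp_force: 0.0
```

Call:
step_arm --steps '[[[0,0,0],[0,0,0],1],[[0,0,0],[0,0,0],1],[[0,0,0],[0,0,0],1],[[0,0,0],[0,0,0],1]]'

```text
t: 13.25
eef_pos: [0.4485, 0.0079, 0.0022]
orientation: [3.14, 0.099, 0.002]
ft_force: [-0.4, -0.1, 6.8]
grip_width: 0.275
grasp_force: 30.0
```

Call:
step_arm --steps '[[[0,0,-0.04],[0,0,0],1],[[0,0,-0.1],[0,0,0],1],[[0,0,-0.16],[0,0,0],1],[[0,0,-0.22],[0,0,0],1],[[0,0,-0.24],[0,0,0],1],[[0,0,-0.24],[0,0,0],1]]'

```text
t: 13.85
eef_pos: [0.4494, 0.0078, 0.1839]
orientation: [3.139, 0.099, 0.009]
ft_force: [-0.2, -0.5, -3.7]
grip_width: 0.274
grasp_force: 30.0
```

```bash
python3 -c "
from h import *
s=observe();print(s['grip_width'],s['grasp_force'])
plan(.6425,-.004,.18,-5.7)"
```

```text
0.2741833933353402 29.998522172681987
t 13.85 pos [0.4494 0.0078 0.1839] d [ 0.1931 -0.0118 -0.0039] j [-0.23  0.34  1.89  0.    0.91  1.28]
shift [0.2559 0.0319 0.0066] turn [ 0.01  -0.007 -2.69 ] rows 3.869680228968614 9.39424149654236
```

Call:
step_arm --steps '[[[0.2559,0.032,0],[0,0,-1],1],[[0.2559,0.032,0],[0,0,-1],1],[[0.2559,0.032,0],[0,0,-1],1],[[0.2559,0.032,0],[0,0,-1],1],[[0.2559,0.032,0],[0,0,-1],1],[[0.2559,0.032,0],[0,0,-1],1]]'

```text
t: 14.45
eef_pos: [0.6396, -0.0037, 0.178]
orientation: [-3.005, -0.906, 0.009]
ft_force: [-1.0, 1.3, -4.1]
grip_width: 0.272
grasp_force: 30.0
```

Call:
step_arm --steps '[[[0,0,0],[0,0,-1],1],[[0,0,0],[0,0,-1],1],[[0,0,0],[0,0,-1],1],[[0,0,0],[0,0,-1],1],[[0,0,0],[0,0,-1],1]]'

```text
t: 14.95
eef_pos: [0.6382, -0.0034, 0.1801]
orientation: [-2.668, -1.653, 0.006]
ft_force: [0.5, -0.2, -2.1]
grip_width: 0.272
grasp_force: 30.0
```

Call:
step_arm --steps '[[[0,0,0],[0,0,-0.69],1],[[0,0,0],[0,0,-0.69],1],[[0,0,0],[0,0,-0.69],1],[[0,0,0],[0,0,-0.69],1],[[0,0,0],[0,0,-0.69],1]]'

```text
t: 15.45
eef_pos: [0.64, -0.0037, 0.181]
orientation: [-2.331, -2.104, 0.002]
ft_force: [-0.1, -0.7, -2.1]
grip_width: 0.273
grasp_force: 30.0
```

Run:
```python
from h import *
np.set_printoptions(precision=4,suppress=True)
plan(.6425,-.004,.0515,-5.7)
f=grab('wrist');P=cloud(f);h=cv2.cvtColor(f['color'],cv2.COLOR_RGB2HSV);Z=P[...,2]
m=(h[...,0]>22)&(h[...,0]<35)&(h[...,1]>150)&(Z>.18)&(Z<.25)
print(m.sum(),np.percentile(P[m],[1,50,99],axis=0).tolist())
w=(h[...,1]<45)&(h[...,2]>140)&(abs(P[...,0]-.64)<.06)&(Z>.04)&(Z<.06)
q=P[w];print(w.sum(),np.linalg.lstsq(np.c_[q[:,:2],np.ones(len(q))],q[:,2],rcond=None)[0])
```

```text
t 15.45 pos [ 0.64   -0.0037  0.181 ] d [ 0.0025 -0.0003 -0.1295] j [-0.18  0.58  1.42  0.    1.14 -0.08]
shift [-0.0001  0.0037  0.1727] turn [-0.004 -0.    -0.005] rows 2.591417279688243 0.021466958758794473
370 [[0.6246677500161452, -0.04193253237061168, 0.21240985863326411], [0.6403771949987641, -0.03161679224506778, 0.21399377999785724], [0.6519047018513126, 0.01286289420716321, 0.21542380831583835]]
19956 [0.0022 0.0134 0.0456]
```

Call:
step_arm --steps '[[[0,0.003,0.05],[0,0,0],1],[[0,0.003,0.1],[0,0,0],1],[[0,0.003,0.13],[0,0,0],1],[[0,0.003,0.15],[0,0,0],1],[[0,0.003,0.162],[0,0,0],1],[[0,0.003,0.171],[0,0,0],1],[[0,0.003,0.171],[0,0,0],1],[[0,0.003,0.171],[0,0,0],1]]'

```text
t: 16.3
eef_pos: [0.6442, -0.0043, 0.0544]
orientation: [2.328, 2.107, 0.002]
ft_force: [0.3, 0.5, -2.4]
grip_width: 0.278
grasp_force: 30.0
```

Call:
step_arm --steps '[[[0,0,0.002],[0,0,0],1],[[0,0,0.003],[0,0,0],1],[[0,0,0.003],[0,0,0],1]]'

```text
t: 16.6
eef_pos: [0.6436, -0.0042, 0.0516]
orientation: [2.329, 2.108, 0.001]
ft_force: [-0.3, 0.5, -2.4]
grip_width: 0.273
grasp_force: 30.0
```

Call:
step_arm --steps '[[[0,0,0.001],[0,0,0],1],[[0,0,0.0015],[0,0,0],0],[[0,0,0.0015],[0,0,0],0],[[0,0,0.0015],[0,0,0],0],[[0,0,0.0015],[0,0,0],0]]'

```text
t: 17.1
eef_pos: [0.6436, -0.0041, 0.0503]
orientation: [2.329, 2.108, 0.001]
ft_force: [0.7, 0.6, -0.0]
grip_width: 0.483
grasp_force: 0.0
```

Call:
step_arm --steps '[[[0,0,-0.04],[0,0,0],-1],[[0,0,-0.1],[0,0,0],-1],[[0,0,-0.14],[0,0,0],-1],[[0,0,-0.14],[0,0,0],-1]]'

```text
t: 17.5
eef_pos: [0.6472, -0.0047, 0.1607]
orientation: [2.322, 2.102, 0.011]
ft_force: [0.8, -1.0, 0.4]
grip_width: 0.777
grasp_force: 0.0
```

```bash
cat >> h.py <<'E'
U=np.array([.0993,.995]);W=np.array([.995,-.0993]);MID=np.array([.641,-.019])
def look(n):
    f=grab(n);P=cloud(f);h=cv2.cvtColor(f['color'],cv2.COLOR_RGB2HSV);H,S,V=[h[...,i].astype(int) for i in range(3)]
    d=P[...,:2]-MID;a=d@W;b=d@U;Z=P[...,2];r=(abs(a)<.07)&(abs(b)<.14)
    m=r&(H>22)&(H<35)&(S>150)&(Z>.075)&(Z<.095)
    if m.sum()>20: print(n,'level',m.sum(),cv2.minAreaRect(np.c_[a[m],b[m]].astype(np.float32)*1000),'z',np.median(Z[m]))
    g=r&(H>40)&(H<75)&(S>120)&(V>90)
    if g.sum()>10:
        lo,hi=b[g].min(),b[g].max();  c=(lo+hi)/2
        bub=r&(S<100)&(V>150)&(abs(b-c)<.028)&(abs(a-np.median(a[g]))<.006)&(Z>.072)
        print(n,'window b',lo.round(4),hi.round(4),'a',np.median(a[g]).round(4),'bubble',bub.sum(),(b[bub].mean()-c) if bub.any() else None, (b[bub].min(),b[bub].max()) if bub.any() else None)
    p=(abs(b+.16)<.03)&(abs(a)<.03)&(Z>.075)&(Z<.11)
    if p.sum()>20:
        red=p&((H<8)|(H>172))&(S>150)
        print(n,'wheel',cv2.minEnclosingCircle((P[p&(Z>np.percentile(Z[p],60)-.004)][:,:2]*1000).astype(np.float32)),'ztop',np.percentile(Z[p],[50,95]),'red',red.sum(),P[red].mean(0) if red.any() else 0)
    return f,P
E
python3 - <<'E'
from h import *
np.set_printoptions(precision=4,suppress=True)
for n in('scene','side','wrist'): f,P=look(n)
save(f,'w6.png')
plan(.625,-.178,.2,-5.7)
E
```

```text
scene level 118 ((11.669727325439453, 16.75274658203125), (171.5531463623047, 5.286931037902832), 89.89970397949219) z 0.08298159437854213
scene window b -0.0186 0.0496 a 0.0014 bubble 30 0.010252002798139094 (np.float64(0.017688884471723825), np.float64(0.03338664578085314))
scene wheel ((625.457275390625, -179.6877899169922), 23.75984764099121) ztop [0.0868 0.0896] red 0 0
side level 428 ((-1.0772171020507812, 11.337608337402344), (23.152925491333008, 177.8955841064453), 0.28859803080558777) z 0.0834322189622127
side window b -0.0163 0.0515 a 0.0006 bubble 28 0.00907498358671963 (np.float64(0.01787283594210808), np.float64(0.04558242622354311))
side wheel ((624.32568359375, -178.4237518310547), 22.255176544189453) ztop [0.0831 0.0881] red 0 0
wrist window b -0.0159 0.0471 a 0.0 bubble 307 0.0096411071757121 (np.float64(0.017211783213492225), np.float64(0.03983725582806942))
t 17.65 pos [ 0.6427 -0.004   0.1546] d [-0.0177 -0.174   0.0454] j [-0.18  0.62  1.44 -0.    1.09 -0.08]
shift [-0.2332 -0.0005 -0.0606] turn [-0.002 -0.    -0.   ] rows 3.613754011898176 0.007747939696889687
```

The level is on the shelf with its centre about 15 mm towards the rack. The bubble is about +9.6 mm towards the rack, so the wheel needs about 1.15 rad anticlockwise. Going to the wheel.

Call:
step_arm --steps '[[[-0.08,0,-0.02],[0,0,0],0],[[-0.15,0,-0.02],[0,0,0],0],[[-0.21,0,-0.02],[0,0,0],0],[[-0.233,0,-0.02],[0,0,0],-0.5],[[-0.233,0,-0.02],[0,0,0],-0.5],[[-0.233,0,-0.02],[0,0,0],-0.5],[[-0.233,0,-0.02],[0,0,0],-0.5]]'

```text
t: 18.35
eef_pos: [0.6253, -0.1763, 0.1688]
orientation: [-2.326, -2.107, 0.001]
ft_force: [0.8, -0.4, -0.1]
grip_width: 0.754
grasp_force: 0.0
```

Run:
```python
from h import *
np.set_printoptions(precision=4,suppress=True)
print(observe()['grip_width'])
f,P=look('wrist');h=cv2.cvtColor(f['color'],cv2.COLOR_RGB2HSV);Z=P[...,2];p=(np.hypot(P[...,0]-.625,P[...,1]+.179)<.035)&(Z>.065)
print(p.sum(),np.percentile(P[p],[1,50,99],axis=0) if p.any() else 0)
plan(.625,-.179,.062,-5.7)
```

```text
0.7535862936110757
wrist wheel ((624.7217407226562, -180.76239013671875), 22.400318145751953) ztop [0.0857 0.0869] red 2 [ 0.6315 -0.1946  0.0866]
24385 [[ 0.5917 -0.1942  0.079 ]
 [ 0.6282 -0.1511  0.2844]
 [ 0.658  -0.145   0.2955]]
t 18.4 pos [ 0.6256 -0.1761  0.1691] d [-0.0006 -0.0029 -0.1071] j [-0.45  0.61  1.41  0.    1.13 -0.35]
shift [-0.004  -0.0001  0.1428] turn [-0.004 -0.002  0.003] rows 2.1430457152221227 0.019022107676075227
```

Call:
step_arm --steps '[[[-0.0045,0,0.05],[0,0,0],-0.5],[[-0.0045,0,0.09],[0,0,0],-0.5],[[-0.0045,0,0.12],[0,0,0],-0.5],[[-0.0045,0,0.138],[0,0,0],-0.5],[[-0.0045,0,0.1455],[0,0,0],-0.5],[[-0.0045,0,0.1455],[0,0,0],-0.5]]'

```text
t: 19.0
eef_pos: [0.6258, -0.1806, 0.0606]
orientation: [-2.328, -2.109, 0.0]
ft_force: [0.2, 0.2, 1.6]
grip_width: 0.751
grasp_force: 0.0
```

Call:
step_arm --steps '[[[0,0,0],[0,0,0],1],[[0,0,0],[0,0,0],1],[[0,0,0],[0,0,0],1],[[0,0,0],[0,0,0],1],[[0,0,0],[0,0,0],1],[[0,0,0],[0,0,0],1]]' --newtons 25

```text
t: 19.6
eef_pos: [0.6257, -0.1816, 0.0617]
orientation: [2.329, 2.108, -0.0]
ft_force: [-1.5, 0.1, 4.8]
grip_width: 0.475
grasp_force: 25.0
```

Call:
step_arm --steps '[[[0,0,-0.0005],[0,0,-0.2],1],[[0,0,-0.001],[0,0,-0.4],1],[[0,0,-0.0017],[0,0,-0.6],1],[[0,0,-0.0025],[0,0,-0.8],1],[[0,0,-0.0033],[0,0,-1],1],[[0,0,-0.0033],[0,0,-1],1]]'

```text
t: 20.2
eef_pos: [0.6257, -0.1814, 0.0642]
orientation: [1.703, 2.639, 0.0]
ft_force: [-2.3, 0.3, 5.5]
grip_width: 0.476
grasp_force: 25.0
```

Call:
step_arm --steps '[[[0,0,-0.0005],[0,0,-0.2],1],[[0,0,-0.001],[0,0,-0.4],1],[[0,0,-0.0017],[0,0,-0.6],1],[[0,0,-0.0025],[0,0,-0.8],1],[[0,0,-0.0033],[0,0,-1],1],[[0,0,-0.0033],[0,0,-1],1],[[0,0,-0.0033],[0,0,-1],1],[[0,0,-0.0033],[0,0,-1],1]]'

```text
t: 21.0
eef_pos: [0.6256, -0.1812, 0.0666]
orientation: [-0.965, -2.99, -0.0]
ft_force: [-2.3, 1.0, 7.2]
grip_width: 0.475
grasp_force: 25.0
```

Call:
step_arm --steps '[[[0,0,0],[0,0,0],1],[[0,0,0],[0,0,0],1],[[0,0,0],[0,0,0],1],[[0,0,0],[0,0,0],1],[[0,0,0],[0,0,0],1],[[0,0,0],[0,0,0],1]]'

```text
t: 21.6
eef_pos: [0.6256, -0.1812, 0.0666]
orientation: [-0.965, -2.99, -0.0]
ft_force: [-2.2, -0.3, 4.7]
grip_width: 0.474
grasp_force: 25.0
```

Run:
```python
from h import *
np.set_printoptions(precision=4,suppress=True)
for n in('scene','side'): look(n)
plan(.625,-.179,.065,54)
```

```text
scene level 101 ((12.39551830291748, 15.281631469726562), (5.40395975112915, 174.76596069335938), 0.4207495450973511) z 0.08582104836143378
scene window b -0.0168 0.0518 a 0.0018 bubble 32 -0.0009420641126845868 (np.float64(0.00655150064839239), np.float64(0.02496810701011783))
scene wheel ((635.0689697265625, -167.63731384277344), 18.565479278564453) ztop [0.0861 0.1   ] red 0 0
side level 460 ((-1.2979278564453125, 12.172874450683594), (23.04495620727539, 179.1692657470703), 0.10178693383932114) z 0.08610717044380523
side window b -0.0161 0.0491 a 0.0006 bubble 29 -0.00035568092403611903 (np.float64(0.007514591714818667), np.float64(0.025181926116610524))
side wheel ((624.1317749023438, -178.11805725097656), 31.964744567871094) ztop [0.0912 0.1069] red 0 0
t 21.7 pos [ 0.6256 -0.1812  0.0666] d [-0.0006  0.0022 -0.0016] j [-0.45  0.74  1.47  0.    0.93 -1.4 ]
shift [0.0024 0.0018 0.0021] turn [ 0.    -0.     0.008] rows 0.055051428286858016 0.027471063251027755
```

The bubble is within about 1 mm of centre. I'll release the wheel, rise and recheck.

Call:
step_arm --steps '[[[0,0,0],[0,0,0],-0.5],[[0,0,0],[0,0,0],-0.5],[[0,0,0],[0,0,0],-0.5],[[0,0,0],[0,0,0],-0.5],[[0,0,-0.05],[0,0,0],-0.5],[[0,0,-0.1],[0,0,0],1],[[0,0,-0.13],[0,0,0],1],[[0,0,-0.13],[0,0,0],1]]'

```text
t: 22.5
eef_pos: [0.6284, -0.1826, 0.1674]
orientation: [0.961, 2.982, -0.002]
ft_force: [0.3, 0.2, -0.1]
grip_width: 0.559
grasp_force: 0.0
```

Run:
```python
from h import *
np.set_printoptions(precision=4,suppress=True)
print(observe()['grip_width'])
for n in('scene','side'): look(n)
plan(.6425,-.0045,.16,54)
```

```text
0.5593749998164379
scene level 115 ((12.336341857910156, 16.178298950195312), (5.029963970184326, 172.48248291015625), 0.3233213424682617) z 0.08615828147334736
scene window b -0.0161 0.05 a 0.002 bubble 31 -0.00021189176700336237 (np.float64(0.007763236981206109), np.float64(0.025339615511624596))
scene wheel ((625.6864013671875, -178.45989990234375), 22.50577163696289) ztop [0.091 0.094] red 2 [ 0.632  -0.1796  0.0937]
side level 462 ((-1.2531938552856445, 12.946327209472656), (23.249164581298828, 176.7041015625), 0.051874853670597076) z 0.08606710067183365
side window b -0.0157 0.0503 a 0.0004 bubble 28 -0.000959034461106581 (np.float64(0.006975226907600695), np.float64(0.024136601565514587))
side wheel ((622.7631225585938, -177.9903106689453), 23.681859970092773) ztop [0.0904 0.0931] red 0 0
t 22.6 pos [ 0.6255 -0.1813  0.1632] d [ 0.017   0.1768 -0.0032] j [-0.45  0.62  1.41  0.    1.11 -1.4 ]
shift [0.1192 0.2047 0.0043] turn [0.   0.   0.01] rows 3.5533151767146625 0.03374079681669672
```

Call:
step_arm --steps '[[[0.119,0.205,0],[0,0,0],1],[[0.119,0.205,0],[0,0,0],1],[[0.119,0.205,0],[0,0,0],1],[[0.119,0.205,0],[0,0,0],1],[[0.119,0.205,0.03],[0,0,0],1],[[0.119,0.205,0.07],[0,0,0],1],[[0.119,0.205,0.1],[0,0,0],1],[[0.119,0.205,0.1],[0,0,0],1]]'

```text
t: 23.4
eef_pos: [0.6383, -0.0035, 0.0827]
orientation: [-0.959, -2.979, 0.003]
ft_force: [0.0, -0.0, -0.1]
grip_width: 0.004
grasp_force: 0.0
```

Call:
step_arm --steps '[[[0,0,0.004],[0,0,0],1],[[0,0,0.008],[0,0,0],1],[[0,0,0.012],[0,0,0],1],[[0,0,0.012],[0,0,0],1]]'

```text
t: 23.8
eef_pos: [0.6432, -0.0046, 0.0798]
orientation: [0.963, 2.989, 0.0]
ft_force: [-1.3, -0.1, -0.7]
grip_width: 0.008
grasp_force: 0.0
```

Call:
step_arm --steps '[[[0,0,0.002],[0,0,0],1],[[0,0,0.004],[0,0,0],1],[[0,0,0.004],[0,0,0],1],[[0,0,0.004],[0,0,0],1]]'

```text
t: 24.2
eef_pos: [0.6433, -0.0045, 0.0769]
orientation: [0.963, 2.989, 0.0]
ft_force: [0.3, 0.0, 2.1]
grip_width: 0.003
grasp_force: 1.4
```

Call:
step_arm --steps '[[[0,0,0.001],[0,0,0],1],[[0,0,0.002],[0,0,0],1],[[0,0,0.002],[0,0,0],1]]'

```text
t: 24.5
eef_pos: [0.6433, -0.0045, 0.0768]
orientation: [0.962, 2.989, -0.0]
ft_force: [-2.9, -0.3, 9.9]
grip_width: 0.006
grasp_force: 5.1
```

Call:
step_arm --steps '[[[0,0,0.0008],[0,0,0],1],[[0,0,0.0015],[0,0,0],1],[[0,0,0.0015],[0,0,0],1],[[0,0,0.0015],[0,0,0],1],[[0,0,0.0015],[0,0,0],1],[[0,0,0.0015],[0,0,0],1],[[0,0,0.0015],[0,0,0],1],[[0,0,0.0015],[0,0,0],1]]'

```text
t: 25.3
eef_pos: [0.6433, -0.0046, 0.0768]
orientation: [0.962, 2.989, -0.0]
ft_force: [-3.9, 0.2, 14.9]
grip_width: 0.009
grasp_force: 7.7
```

Run:
```python
from h import *
np.set_printoptions(precision=4,suppress=True)
for n in('scene','side'):
    f,P=look(n);s=observe();print(s['t'],s['ft_force'])
    d=P[...,:2]-np.array([.6595,.165]);a=d@W;b=d@U;Z=P[...,2];c=cv2.cvtColor(f['color'],cv2.COLOR_RGB2HSV)
    m=(c[...,0]>98)&(c[...,0]<120)&(c[...,1]>110)&(Z>.08)&(Z<.17)&(abs(a)<.07)&(abs(b)<.07)
    print('plaque',m.sum(),[np.percentile(q[m],[1,50,99]) for q in(a,b,Z)])
g=f['color'][170:350,200:400];cv2.imwrite('pics/s7.png',cv2.resize(g[...,::-1],None,fx=3,fy=3,interpolation=cv2.INTER_CUBIC))
```

```text
scene level 126 ((3.544712543487549, 16.488571166992188), (21.940753936767578, 173.54991149902344), 0.25895658135414124) z 0.08568956678554346
scene window b -0.0137 0.0924 a 0.0036 bubble 2 0.010267446862320666 (np.float64(0.0492040817172913), np.float64(0.0499947009189521))
scene wheel ((624.6715698242188, -177.9534149169922), 23.301742553710938) ztop [0.0908 0.0942] red 3 [ 0.6328 -0.1803  0.0933]
25.35 [-4.2183 -0.248  14.6486]
plaque 201 [array([-0.0232, -0.0176, -0.0124]), array([-0.0422, -0.0002,  0.0358]), array([0.1429, 0.1457, 0.1484])]
side level 339 ((-1.750772476196289, 19.355499267578125), (163.75347900390625, 23.261259078979492), 89.8143310546875) z 0.08604450332759717
side window b 0.0229 0.0489 a 0.0012 bubble 9 0.014714311876200634 (np.float64(0.04983029551696011), np.float64(0.05218289512858339))
side wheel ((613.87744140625, -161.639404296875), 8.847631454467773) ztop [0.0795 0.0846] red 0 0
25.4 [-4.6642 -0.6025 15.2671]
plaque 328 [array([-0.0327, -0.0235, -0.0142]), array([-0.0373,  0.0206,  0.0381]), array([0.0808, 0.1429, 0.1474])]
```

View pics/s7.png

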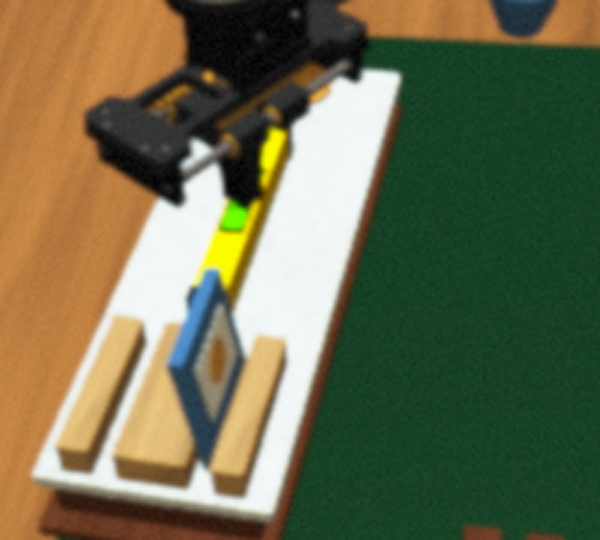

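The final picture shows the fingers pressing the level at about (240,190) and the plaque standing in the near slot at (205,350). The press is about 15 N and steady, and the shelf height is unchanged. The gripper hides the bubble now; it was centred just before. Handing in.

```bash
python3 -c "
from cell import workorder
print(workorder.close_job())"
```

```text
the job is handed in; nothing more can be done
None
```

I handed the job in at about 25 s, with no verdict returned: plaque down in the near slot, wheel released with the bubble within 1 mm of centre, and the level pressed at about 15 N; the gripper hid the bubble during the press, so its final position is inferred from the unchanged shelf height.

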